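Start the workshop's dust extractor from its bench console

TASK

Switch on the dust extractor for the model-building bench: push the orange release plug fully home in the console's socket, until its collar sits flush on the console, and let go of it, then press the yellow key, the blue key and the green key, in that order, each fully down and let up again before the next. Press no key before the plug is home, never press the red stop key, and leave the plug home and the glue bottle, the model chalet and the tray of offcuts undisturbed.

Things in the scene. Friction and masses are not known exactly. Their poses are not given: they have to be found in the camera images.
- console: fixed grey control console, a box 180 (x) by 280 (y) by 60 mm high; origin at the centre of its underside, z up. Socket near its +y end; four keys on a black panel at x = -42 or 42, y = -90 or -5 mm; which colour is at which place varies, as do the console's place and yaw.
- socket (a point): centre of the mouth of the rectangular socket hole in the console's top, level with the top (60 mm above the bench), ringed in white; axes as the console's. The hole is 34 mm along x by 48 mm along y, 40 mm deep, its rim chamfered 3 mm outward; its centre is 92 mm from the console's centre along the console's +y.
- plug: loose release plug, 140 g, upright on the bench; origin under its foot, z up. Black foot 30 (x) by 44 mm (y), 30 high, lowest 10 stepped in to 24 by 38; orange collar 44 by 58, 30 to 38 up; orange grip 26 (x) by 54 (y), 38 to 78 up, gripped across x. Goes in either way round, y along the console's y; home, its collar rests on the console and its origin is 30 mm below the socket's mouth.
- key_yellow_top (a point): top centre of the yellow round spring key (first key to press): cap 44 mm across, on a grey round collar 60 mm across and 12 mm high; the cap's top is 24 mm above the console's top (84 mm above the bench) when up. It springs back when let go. z is up.
- key_blue_top (a point): top centre of the blue round spring key (second key to press): cap 44 mm across, on a grey round collar 60 mm across and 12 mm high; the cap's top is 24 mm above the console's top (84 mm above the bench) when up. It springs back when let go. z is up.
- key_green_top (a point): top centre of the green round spring key (third key to press): cap 44 mm across, on a grey round collar 60 mm across and 12 mm high; the cap's top is 24 mm above the console's top (84 mm above the bench) when up. It springs back when let go. z is up.
- key_red_top (a point): top centre of the red round spring key (stop key, not to be pressed): cap 44 mm across, on a grey round collar 60 mm across and 12 mm high; the cap's top is 24 mm above the console's top (84 mm above the bench) when up. It springs back when let go. z is up.
- key_yellow (a joint): how far the yellow key is pressed, in m: 0 up, 0.008 fully down (about 1.5 N to start, 5 N fully down)
- key_blue (a joint): how far the blue key is pressed, in m: 0 up, 0.008 fully down (about 1.5 N to start, 5 N fully down)
- key_green (a joint): how far the green key is pressed, in m: 0 up, 0.008 fully down (about 1.5 N to start, 5 N fully down)
- key_red (a joint): how far the red key is pressed, in m: 0 up, 0.008 fully down (about 1.5 N to start, 5 N fully down)
- glue: bystander: white glue bottle, 60 mm across, 150 mm high, blue cap; origin at the centre of its underside
- chalet: bystander: model chalet of plaster and wood with a pitched roof, about 135 mm (x) by 150 mm (y) over the roof, 110 mm high; origin at the centre of its underside
- tray: bystander: grey open tray of wood offcuts, 200 mm (x) by 140 mm (y) by 70 mm high; origin at the centre of its underside

How it is judged (in metres and radians):
On the way, in this order (a step that is already met when the one before it is completed fails the run):
1. the plug is fully home in the socket and let go, with all keys up (z of plug in the frame of socket below -0.025 m and horizontal distance between plug and socket below 0.005 m and angle between the y axis of plug and the y axis of console, either way round below 0.12 rad and angle between plug's own z axis and vertical below 0.1 rad and contact force between the fingers and plug below 0.3 N and value of joint each of key_yellow, key_blue, key_green, key_red below 0.002 m), for 0.2 s.
2. the yellow key is pressed fully down (at least 5.5 of 8 mm) with the plug home and all other keys up (value of joint key_yellow above 0.0055 m and value of joint each of key_blue, key_green, key_red below 0.002 m and z of plug in the frame of socket below -0.025 m and horizontal distance between plug and socket below 0.005 m and angle between the y axis of plug and the y axis of console, either way round below 0.12 rad and angle between plug's own z axis and vertical below 0.1 rad), for 0.05 s.
3. the blue key is pressed fully down (at least 5.5 of 8 mm) with the plug home and all other keys up (value of joint key_blue above 0.0055 m and value of joint each of key_yellow, key_green, key_red below 0.002 m and z of plug in the frame of socket below -0.025 m and horizontal distance between plug and socket below 0.005 m and angle between the y axis of plug and the y axis of console, either way round below 0.12 rad and angle between plug's own z axis and vertical below 0.1 rad), for 0.05 s.
4. the green key is pressed fully down (at least 5.5 of 8 mm) with the plug home and all other keys up (value of joint key_green above 0.0055 m and value of joint each of key_yellow, key_blue, key_red below 0.002 m and z of plug in the frame of socket below -0.025 m and horizontal distance between plug and socket below 0.005 m and angle between the y axis of plug and the y axis of console, either way round below 0.12 rad and angle between plug's own z axis and vertical below 0.1 rad), for 0.05 s.
At the end, for the whole second after the job is handed in: the plug is still home in the socket (foot at least 25 mm below the mouth, within 5 mm of its centre, upright within 0.1 rad and in line within 0.12 rad) and at rest, and all four keys are up again (less than 2 mm down) (z of plug in the frame of socket below -0.025 m and horizontal distance between plug and socket below 0.005 m and angle between the y axis of plug and the y axis of console, either way round below 0.12 rad and angle between plug's own z axis and vertical below 0.1 rad and linear speed of plug below 0.02 m/s and value of joint each of key_yellow, key_blue, key_green, key_red below 0.002 m); the robot touches nothing.
It fails at once if the red stop key is pressed (3 mm or more) (value of joint key_red above 0.003 m).
It fails at once if two keys are pressed together (value of joint each of key_yellow, key_blue above 0.003 m or value of joint each of key_yellow, key_green above 0.003 m or value of joint each of key_yellow, key_red above 0.003 m or value of joint each of key_blue, key_green above 0.003 m or value of joint each of key_blue, key_red above 0.003 m or value of joint each of key_green, key_red above 0.003 m).
It fails at once if a key is pressed while the plug is not home (not (z of plug in the frame of socket below -0.025 m and horizontal distance between plug and socket below 0.005 m and angle between the y axis of plug and the y axis of console, either way round below 0.12 rad and angle between plug's own z axis and vertical below 0.1 rad) and value of joint any of key_yellow, key_blue, key_green, key_red above 0.003 m).
It fails at once if the glue bottle, the model chalet or the tray of offcuts is moved more than 30 mm or tipped (distance of any of glue, chalet, tray from where it was at the start of the episode above 0.03 m or angle between any of glue, chalet, tray's own z axis and vertical above 0.3 rad).
It also fails if it takes over 54 s, if anything falls off the work surface, if the arm or the gripper's body presses on something with over 40 N, if the wrist force passes 120 N, or if a joint passes its speed limit or range.

ROBOT

A 6-joint arm with a two-finger parallel gripper is mounted at the origin on the work surface. World frame = base frame: x ahead of the robot, y to its left, z up, the work surface at z = 0. Lengths are in m, angles in degrees, forces in N, time in s.
With the tool pointing down it reaches from about 0.4 to 0.825 m from the base axis. Payload 7 kg.
Tool frame: the origin (TCP) lies at the very end of the fingers, on their centre line; the grasp point (between the pads) lies 19 mm behind it; z points along the fingers, y is the line along which they close (so a half turn about z gives the same grasp; the last joint's range is limited). The gripper opens to 88 mm and grips with 3 to 60 N. Pads are 19 mm wide; open, the fingers measure 130 mm over their backs; the gripper's body (78 mm by 193 mm) begins 47 mm behind the grasp point.
Start: joints at [-58.894, 20.546, 0.682, 0, -70.136, -16.507], TCP at [0.17, -0.653, 0.227] pointing down, gripper open.
Joint ranges: [-176.03, 176.03], [-82.01, 121.73], [-58.28, 71.71], [-173.87, 95.51], [-174.79, -0.11], [-173.66, 173.66]. Speed limits (degrees/s): [136.94, 136.94, 172.46, 180, 180, 180].

INTERFACE

Orientations are given as [roll, pitch, yaw] about the fixed x, y, z axes, in that order (R = Rz(yaw) Ry(pitch) Rx(roll)).
In Python, from plant import get_state, imaging, r, finder gives the robot as it stands.
- The arm moves only by the shell command python3 -m handwheel 'ROWS' [FORCE]. ROWS is JSON, a list of rows, each a list of 5 numbers: the closure, from 0 (fully open) to 1 (shut), then the shift along the world's x, y, z in cm, then the turn about the world's z in degrees. A call has 1 to 8 rows; each row is the pose to reach, as a shift and turn from the pose commanded when the call began; what a row does not reach only later rows make up. A row lasts 1/8 s, in which the tool goes at most 62.5 mm and 10.7 degrees, less where a joint would pass 70% of its speed; a pose out of reach is approached as far as the arm can. A call with a gripper value outside its range is refused whole. The fingers move at their own pace and stop on an object; FORCE is the grip in N (left out, the last holds). Time passes only in rows, so rows that repeat a pose let the fingers close. It gives the time, the measured TCP pose, the force, the opening and the grip force at its end, in the units of the state.
- get_state(): the state, without advancing time (a new reading comes with each control period).
- imaging.capture(name): name is "side" or "top"; returns (picture, depth): 480x640x3 uint8, red, green, blue; 480x640 float32, m along the optical axis (not along the pixel's ray), 0 where there is no reading.
- imaging.get_calibration(name): a dict with "fx", "fy", "cx", "cy" (pixels), "rvec" (rotation vector, rad) and "tvec" (3), from world to camera coordinates, as OpenCV has them. Camera axes: x right, y down, z forward; pixel columns grow to the right and rows downward; lengths in m; the calibration is good to about 2 mm. A picture is of the moment at which its call begins. get_calibration takes no time and is no camera call.
- r.close_job(): hands the job in; it is judged then, once.
Trained networks look in the newest picture that a camera, given by its name, has taken for a name from the list of things; names that differ only in an ending like _2 or _b are one class to them, and where a whole thing is asked for, a point or a joint stands for the part that bears it (a point fixed in the world has none). Each returns a list of dicts, best first, with "p" (0 to 1); they miss things now and then, are a little off and sometimes report something else, mostly with a low value. They report only what shows in the picture. A call takes as long as a camera call.
- finder.cut_out(camera, query): "region" (480x640 bool, what is visible of it) and "pixel" ([column, row] in pixels, amid what is visible of it).
The state is a dict: "time_s": time; "joints": joint angles; "qd": joint speeds; "joint_torque": joint torques, N m; "tcp_pos": TCP position; "eef_rot": TCP orientation; "contact_force": force on the tool from outside, world axes, zero at the start; "moment": the same for the moment, N m; "gripper_width": finger opening in m; "gripper_force": force on a finger pad.
Only numpy, scipy, OpenCV 4.12 (cv2) and the standard library are available. Lean on these libraries where they do the work, as an engineer would, in place of code of your own. Each camera call takes 0.05 s, during which the arm holds its last target. There are 200 camera calls.

## Working session

There is one attempt and no reset: what is moved stays moved. The work goes in short steps, Python scripts to look and compute and a shell command to move; the robot and the scene stay as the last step left them, time stands still between calls to the robot, and variables do not carry over. Pictures are saved under pics/ and viewed, at most 10 in all, crops included, and the job is handed in when it is done.

```bash
ls; mkdir -p pics; cat > h.py <<'E'
import numpy as np, cv2
from plant import get_state, imaging, r, finder
def cal(n):
    c=imaging.get_calibration(n); R=cv2.Rodrigues(np.array(c["rvec"],float))[0]; return c,R,np.array(c["tvec"],float).ravel()
def cloud(n,D):
    c,R,t=cal(n); v,u=np.mgrid[:480,:640]
    P=np.stack([(u-c["cx"])/c["fx"]*D,(v-c["cy"])/c["fy"]*D,D],-1)
    W=(P-t)@R; W[D<=0]=np.nan; return W
def onplane(n,px,z):
    c,R,t=cal(n); d=R.T@np.array([(px[0]-c["cx"])/c["fx"],(px[1]-c["cy"])/c["fy"],1]); o=-R.T@t
    return o+d*(z-o[2])/d[2]
E
python3 - <<'E'
from h import *
for n in("top","side"):
    I,D=imaging.capture(n); cv2.imwrite(f"pics/{n}0.png",I[...,::-1]); W=cloud(n,D); np.savez(f"{n}0.npz",I=I,D=D,W=W)
    for q in("console","plug","key_yellow_top","key_blue_top","key_green_top","key_red_top","glue","chalet","tray"):
        for o in finder.cut_out(n,q)[:2]:
            m=o["region"]; w=W[m]; w=w[~np.isnan(w[:,0])]
            print(n,q,round(o["p"],2),np.round(o["pixel"]),m.sum(), np.round(np.median(w,0),3), np.round(np.percentile(w,2,0),3),np.round(np.percentile(w,98,0),3))
            np.save(f"m_{n}_{q}.npy",m) if o["p"]>.5 else 0
print(get_state())
E
```

```text
pics
top console 0.61 [300. 264.] 9118 [ 0.519 -0.062  0.06 ] [ 0.425 -0.231  0.02 ] [0.615 0.043 0.065]
top plug 0.91 [102. 277.] 738 [0.493 0.333 0.07 ] [ 0.464  0.311 -0.   ] [0.522 0.369 0.081]
top key_yellow_top 0.88 [362. 274.] 375 [ 0.495 -0.189  0.084] [ 0.475 -0.209  0.078] [ 0.514 -0.171  0.088]
top key_blue_top 0.64 [319. 284.] 360 [ 0.48  -0.107  0.084] [ 0.461 -0.125  0.08 ] [ 0.499 -0.087  0.088]
top key_green_top 0.76 [353. 233.] 330 [ 0.576 -0.175  0.084] [ 0.557 -0.193  0.079] [ 0.596 -0.157  0.088]
top key_red_top 0.67 [313. 241.] 372 [ 0.562 -0.092  0.084] [ 0.543 -0.112  0.074] [ 0.582 -0.072  0.088]
top glue 0.76 [130. 186.] 1145 [0.673 0.278 0.098] [0.653 0.261 0.008] [0.704 0.31  0.152]
top glue 0.74 [361. 276.] 371 [ 0.493 -0.191  0.084] [ 0.475 -0.209  0.076] [ 0.513 -0.171  0.088]
top chalet 0.83 [467. 189.] 4896 [ 0.67  -0.407  0.093] [ 0.609 -0.482  0.005] [ 0.744 -0.335  0.109]
top chalet 0.36 [363. 272.] 392 [ 0.495 -0.191  0.083] [ 0.475 -0.21   0.072] [ 0.515 -0.171  0.088]
top tray 0.71 [499. 315.] 7984 [ 0.417 -0.485  0.018] [ 0.323 -0.547  0.001] [ 
[... 1129 characters left out ...]
.403  0.072]
{'time_s': 1.0, 'joints': array([-5.88943753e+01,  2.05443659e+01,  6.81150924e-01,  7.37390430e-04,
       -7.01365206e+01, -1.65067688e+01]), 'qd': array([ 0.05051815, -0.04262496, -0.00458053,  0.02100461, -0.03095224,
        0.06871895]), 'joint_torque': array([-1.39888957e-04, -5.82391155e+01,  2.93308675e+01,  7.00287938e+00,
        1.23780165e-02, -4.12923634e-05]), 'tcp_pos': array([ 0.1700988 , -0.65318351,  0.22657994]), 'eef_rot': array([-1.79999549e+02, -5.89825700e-04, -1.65400894e+02]), 'contact_force': array([ 1.03392665,  0.8353436 , -0.65730766]), 'moment': array([0.01880232, 0.00298906, 0.03965055]), 'gripper_force': 0.0, 'gripper_width': 0.08782794375403959}
```

View pics/top0.png

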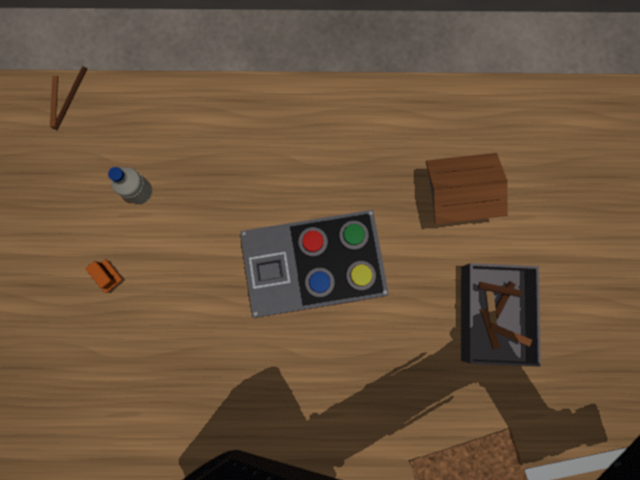

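```bash
cat > fit.py <<'E'
from h import *
from scipy.optimize import least_squares
def rect(P): 
    b=cv2.minAreaRect((P*1000).astype(np.float32)); return b
for n in("top","side"):
    z=np.load(f"{n}0.npz"); W=z["W"]; I=z["I"].astype(int); H=W[...,2]
    m=np.load(f"m_{n}_plug.npy")
    g=cv2.dilate(m.astype(np.uint8),np.ones((7,7)))>0
    t=g&(H>.073)&(H<.085); print(n,"grip top",t.sum(),rect(W[t][:,:2]),"z",np.median(H[t]))
    t2=g&(H>.025)&(H<.085); print(n,"plug",rect(W[t2][:,:2]))
    K=[];
    for k in("yellow","green","red") + (("blue",) if n=="top" else ()):
        mk=np.load(f"m_{n}_key_{k}_top.npy") if n=="top" or k!="blue" else None
        mk=mk&(H>.079)&(H<.089); K.append(cv2.minEnclosingCircle(W[mk][:,:2].astype(np.float32))); print(k,K[-1],np.median(H[mk]))
    c=(H>.053)&(H<.067)&(W[...,0]>.38)&(W[...,0]<.68)&(W[...,1]>-.27)&(W[...,1]<.1)
    print("console",rect(W[c][:,:2]))
    white=(I.min(-1)>190)&c; print("white",white.sum(),rect(W[white][:,:2]) if white.sum()>5 else 0)
    for z0 in [0]:
        hole=(H<.04)&(W[...,0]>.45)&(W[...,0]<.62)&(W[...,1]>-.03)&(W[...,1]<.06)
    print("hole",hole.sum(),np.median(W[hole],0) if hole.any() else 0)
E
python3 fit.py
```

```text
top grip top 344 ((493.28863525390625, 339.415283203125), (54.020267486572266, 26.30097007751465), 41.27997970581055) z 0.07784579341781028
top plug ((493.7557067871094, 338.998779296875), (59.54521942138672, 43.24468231201172), 39.17113494873047)
yellow ((0.4948650300502777, -0.19001121819019318), 0.021836258471012115) 0.08358087048626042
green ((0.5770677924156189, -0.17578919231891632), 0.021669264882802963) 0.08398541485178043
red ((0.5628237128257751, -0.09213941544294357), 0.021575728431344032) 0.08375452903616726
blue ((0.4802468717098236, -0.10605403035879135), 0.021605778485536575) 0.0838072420030396
console ((521.3463745117188, -94.29739379882812), (180.6287384033203, 280.5728454589844), 9.718425750732422)
white 0 0
hole 841 [0.51350113 0.01581842 0.00243654]
side grip top 332 ((494.8214416503906, 341.5587463378906), (53.571144104003906, 27.568029403686523), 40.45542907714844) z 0.07804673786997263
side plug ((494.36285400390625, 342.2799072265625), (59.237083435058594, 43.41843795776367), 41.581764221191406)
yellow ((0.4956146478652954, -0.18653079867362976), 0.022207235917448997) 0.08377634539094186
green ((0.5799601674079895, -0.17418687045574188), 0.024001412093639374) 0.08450356447538135Traceback (most recent call last):
  File "fit.py", line 13, in <module>
    mk=np.load(f"m_{n}_key_{k}_top.npy") if n=="top" or k!="blue" else None
       ~~~~~~~^^^^^^^^^^^^^^^^^^^^^^^^^^
    fid = stack.enter_context(open(os.fspath(file), "rb"))
                              ~~~~^^^^^^^^^^^^^^^^^^^^^^^
FileNotFoundError: [Errno 2] No such file or directory: 'm_side_key_red_top.npy'
```

View pics/side0.png

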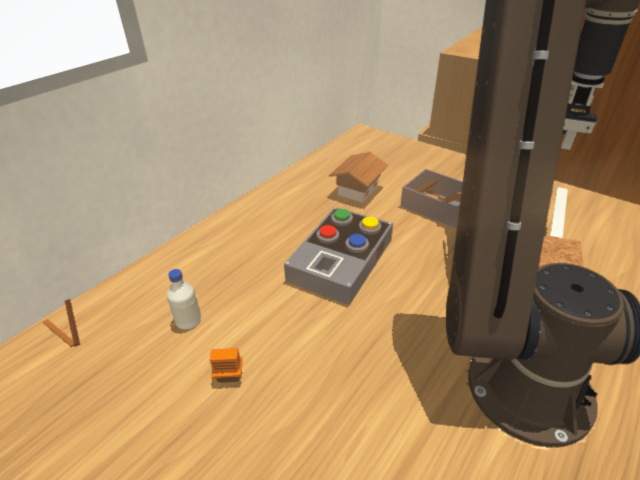

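Top view: the plug is at pixel (103,275) and the socket at (269,270). The keys are red (313,241), green (354,234), blue (320,283) and yellow (361,275). The side view shows the same layout, with the plug at (226,362) and nothing next to it. The key fit and the outline fit both put the console at (0.521,-0.094) with yaw 9.8°. The plug is at about (0.494,0.3405), its long axis at about 41°.

```bash
python3 -m handwheel '[[0,3.6,4.8,0,3.3],[0,7.2,9.6,0,6.6],[0,10.8,14.4,0,9.9],[0,14.4,19.2,0,13.2],[0,18,24,0,16.5],[0,21.6,28.8,0,19.8],[0,25.2,33.6,0,23.1],[0,28.8,38.4,0,26.4]]' 25
python3 -m handwheel '[[0,0.4,6.1,0,0],[0,0.8,12.2,0,0],[0,1.2,18.3,0,0],[0,1.6,24.4,0,0],[0,2,30.5,0,0],[0,2.4,36.6,0,0],[0,2.8,42.7,0,0],[0,3.2,48.8,0,0]]'
python3 - <<'E'
from h import *
s=get_state(); print(s["tcp_pos"],s["eef_rot"],s["joints"])
for n in("top","side"):
    z=np.load(f"{n}0.npz"); W=z["W"];H=W[...,2]; g=cv2.dilate(np.load(f"m_{n}_plug.npy").astype(np.uint8),np.ones((7,7)))>0
    p=W[g&(H>.073)&(H<.085)][:,:2]; e,v=np.linalg.eigh(np.cov(p.T)); print(n,np.degrees(np.arctan2(v[1,1],v[0,1]))%180,e,(p.max(0)+p.min(0))/2)
E
```

```text
time_s: 2.0
tcp_pos: [0.4591, -0.2675, 0.2271]
eef_rot: [-179.9, 0.0, -138.9]
contact_force: [0.9, -0.5, 0.3]
gripper_width: 0.0877
gripper_force: 0.0
time_s: 3.0
tcp_pos: [0.4899, 0.221, 0.2271]
eef_rot: [-180.0, 0.1, -139.0]
contact_force: [0.6, -1.1, 0.3]
gripper_width: 0.0875
gripper_force: 0.0
[0.48993043 0.22101051 0.22707114] [-1.79996176e+02  6.22038622e-02 -1.38974219e+02] [ 4.51938678e+01  7.52895813e+00 -1.66831221e+01  9.14379866e-03
 -6.57261587e+01 -9.41718432e+01]
top 41.38359681727587 [5.69200174e-05 2.42109605e-04] [0.49327009 0.33902429]
side 41.651880823559935 [6.24339168e-05 2.41449597e-04] [0.49508535 0.34089556]
```

```bash
python3 -m handwheel '[[0,0.2,6.05,0,0],[0,0.4,12.1,0,0],[0,0.4,12.1,-6,0],[0,0.4,12.1,-12,0],[0,0.4,12.1,-15.5,0],[0,0.4,12.1,-18.2,0],[0,0.4,12.1,-18.2,0],[0,0.4,12.1,-18.2,0]]'
python3 -m handwheel '[[1,0,0,0,0],[1,0,0,0,0],[1,0,0,0,0],[1,0,0,0,0],[1,0,0,0,0],[1,0,0,0,0]]' 25
python3 -m handwheel '[[1,0,0,0,0],[1,0,0,4,0],[1,0,0,10,0],[1,0,0,12,0],[1,0,0,12,0]]' 25
```

```text
time_s: 4.0
tcp_pos: [0.4948, 0.3404, 0.0457]
eef_rot: [-180.0, 0.1, -139.0]
contact_force: [-0.5, -0.6, -0.8]
gripper_width: 0.0879
gripper_force: 0.0
time_s: 4.75
tcp_pos: [0.4941, 0.3398, 0.0445]
eef_rot: [-180.0, -0.0, -139.0]
contact_force: [1.0, 0.3, 0.2]
gripper_width: 0.0336
gripper_force: 0.0
time_s: 5.38
tcp_pos: [0.4947, 0.3405, 0.1664]
eef_rot: [180.0, 0.2, -139.0]
contact_force: [0.8, 0.2, -1.7]
gripper_width: 0.026
gripper_force: 25.0
```

```bash
python3 -m handwheel '[[1,0.2,-5.7,0,9.7],[1,0.4,-11.4,0,19.4],[1,0.6,-17.1,0,29.1],[1,0.8,-22.8,0,38.8],[1,1,-28.5,0,48.5],[1,1.2,-34.2,0,58.5],[1,1.2,-34.2,0,58.5],[1,1.2,-34.2,0,58.5]]'
cat > look.py <<'E'
from h import *
import sys
s=get_state(); tp=s["tcp_pos"]; print(tp,s["eef_rot"],s["gripper_width"])
for n in("side","top"):
    I,D=imaging.capture(n); W=cloud(n,D); cv2.imwrite(f"pics/{n}{sys.argv[1]}.png",I[...,::-1]); np.savez(f"{n}{sys.argv[1]}.npz",I=I,D=D,W=W)
    hsv=cv2.cvtColor(I,cv2.COLOR_RGB2HSV); near=np.linalg.norm(W[...,:2]-tp[:2],axis=-1)<.06
    o=near&(hsv[...,0]<15)&(hsv[...,1]>150)&(W[...,2]>.065)
    p=W[o]; print(n,o.sum(),np.round(np.percentile(p,[1,50,99],axis=0),4) if o.sum()>5 else "")
    if o.sum()>5: print(cv2.minAreaRect((p[:,:2]*1000).astype(np.float32)))
    zs=p[:,2]-tp[2]
    print(np.histogram(zs,bins=np.arange(-.03,.05,.004)))
    ys,xs=np.nonzero(near); print(xs.min(),xs.max(),ys.min(),ys.max())
E
python3 look.py 1
```

```text
time_s: 6.38
tcp_pos: [0.5055, -0.0026, 0.1634]
eef_rot: [179.9, -0.0, -80.7]
contact_force: [-0.7, 0.1, -1.3]
gripper_width: 0.0258
gripper_force: 25.0
[ 0.50547728 -0.00262993  0.16338812] [ 1.79891291e+02 -4.32836462e-03 -8.06592391e+01] 0.025796312505895598
side 392 [[ 0.4791 -0.0083  0.1494]
 [ 0.4974  0.0224  0.1782]
 [ 0.5196  0.0306  0.1996]]
((498.56640625, 13.320415496826172), (43.6027717590332, 54.750667572021484), 77.20247650146484)
(array([ 1,  0,  3,  0, 12, 60, 40, 20, 20, 15, 19, 19, 17, 25, 20, 73, 45,
        0,  0]), array([-0.03 , -0.026, -0.022, -0.018, -0.014, -0.01 , -0.006, -0.002,
        0.002,  0.006,  0.01 ,  0.014,  0.018,  0.022,  0.026,  0.03 ,
        0.034,  0.038,  0.042,  0.046]))
295 352 20 298
top 0 
(array([0, 0, 0, 0, 0, 0, 0, 0, 0, 0, 0, 0, 0, 0, 0, 0, 0, 0, 0]), array([-0.03 , -0.026, -0.022, -0.018, -0.014, -0.01 , -0.006, -0.002,
        0.002,  0.006,  0.01 ,  0.014,  0.018,  0.022,  0.026,  0.03 ,
        0.034,  0.038,  0.042,  0.046]))
176 298 184 299
```

```bash
cat > rel.py <<'E'
from h import *
import sys
k=sys.argv[1]
W0=np.load("side0.npz")["W"]; I0=np.load("side0.npz")["I"].astype(int); th=np.radians(9.8)
A=np.array([[np.cos(th),np.sin(th)],[-np.sin(th),np.cos(th)]])
S=np.array([.5053,-.0036])
def loc(W): return (W[...,:2]-S)@A.T*1000
L=loc(W0);H=W0[...,2]
for n in("top","side"):
    z=np.load(n+"0.npz"); W=z["W"]; I=z["I"].astype(int); L=loc(W);H=W[...,2]
    near=(np.abs(L)<45).all(-1)&(abs(H-.06)<.006)
    print(n,"bright",np.percentile(I.min(-1)[near],[50,90,99]))
    w=near&(I.min(-1)>np.percentile(I.min(-1)[near],50)+35); print("ring",w.sum(),L[w].min(0),L[w].max(0),(L[w].min(0)+L[w].max(0))/2,cv2.minAreaRect(L[w].astype(np.float32)))
    c=(abs(H-.06)<.005)&(abs(L[...,0])<110)&(L[...,1]<70)&(L[...,1]>-250); print("console top ext",np.percentile(L[c],[.3,99.7],axis=0))
z=np.load(f"side{k}.npz"); W=z["W"];L=loc(W);H=W[...,2];t=get_state()["tcp_pos"]
hsv=cv2.cvtColor(z["I"],cv2.COLOR_RGB2HSV)
o=(np.abs(L)<60).all(-1)&(hsv[...,0]<15)&(hsv[...,1]>150)&(H>.065)
for a,b,s in((-.012,-.004,"collar"),(.004,.03,"grip"),(.033,.04,"top")):
    m=o&(H-t[2]>a)&(H-t[2]<b); p=L[m]; print(s,m.sum(),np.percentile(p,[2,10,50,90,98],axis=0).round(1).tolist(),H[m].mean())
print("tcp local",loc(t))
E
python3 rel.py 1
python3 -c "
import cv2;I=cv2.imread('pics/side1.png');cv2.imwrite('pics/c1.png',cv2.resize(I[170:310,250:410],None,fx=4,fy=4,interpolation=2))"
```

```text
top bright [ 82. 132. 148.]
ring 302 [-31.12739119 -37.78755146] [33.91521713 39.08874856] [1.39391297 0.65059855] ((1.3894844055175781, 0.6516838073730469), (76.8669662475586, 65.03263092041016), 89.95426177978516)
console top ext [[ -89.67457166 -231.49504818]
 [  89.67217488   47.1689004 ]]
side bright [139. 200. 215.]
ring 153 [-29.30503754 -42.03710455] [37.20490189 38.65848335] [ 3.94993218 -1.6893106 ] ((3.9655838012695312, -1.7236709594726562), (80.62068176269531, 66.48094177246094), 89.68859100341797)
console top ext [[ -88.21409336 -231.11540396]
 [  92.43868862   49.84385444]]
collar 105 [[-22.2, 3.5], [-21.4, 9.1], [-11.5, 28.6], [15.2, 33.0], [20.1, 33.7]] 0.1564590270368418
grip 125 [[-13.8, 12.8], [-12.9, 19.3], [-5.0, 28.9], [9.6, 31.4], [12.5, 32.7]] 0.18156590280373275
top 68 [[-12.3, -2.7], [-10.1, 2.0], [-0.9, 16.5], [8.3, 26.6], [10.5, 30.2]] 0.19786447623569436
tcp local [0.90879409 1.92432459]
```

View pics/c1.png

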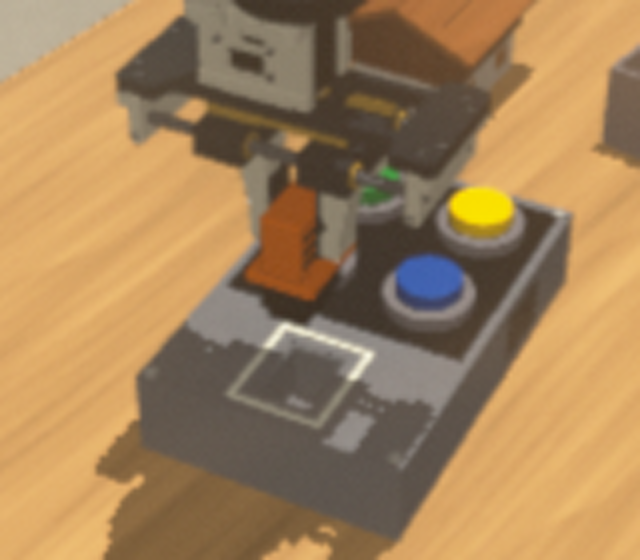

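The crop shows the plug held upright over the console, just behind the socket ring in this view. I'll lower it to just above the mouth and measure it again there.

```bash
python3 -m handwheel '[[1,0.1,-0.1,-2.5,0],[1,0.1,-0.1,-5.2,0],[1,0.1,-0.1,-5.2,0],[1,0.1,-0.1,-5.2,0]]'
python3 look.py 2 | head -1; python3 rel.py 2 | tail -4
python3 -c "
import cv2;I=cv2.imread('pics/side2.png');cv2.imwrite('pics/c2.png',cv2.resize(I[190:310,250:410],None,fx=5,fy=5,interpolation=2))"
```

```text
time_s: 6.98
tcp_pos: [0.5077, -0.0024, 0.1133]
eef_rot: [-180.0, -0.0, -80.4]
contact_force: [0.5, 0.2, -1.1]
gripper_width: 0.0258
gripper_force: 25.0
[ 0.50772053 -0.00240889  0.11330169] [-1.79964457e+02 -1.56346822e-02 -8.04309013e+01] 0.025772234746338062
collar 92 [[-19.7, 3.8], [-18.4, 9.0], [-10.0, 28.1], [17.5, 33.0], [22.0, 33.9]] 0.10626123165724084
grip 111 [[-11.4, 13.4], [-10.8, 19.6], [-2.4, 29.1], [10.8, 30.9], [13.4, 32.4]] 0.1309030626516864
top 70 [[-10.0, -6.5], [-6.6, -0.5], [3.8, 15.1], [12.5, 25.9], [15.4, 28.5]] 0.14800378033245962
tcp local [2.78802655 0.58948835]
```

View pics/c2.png

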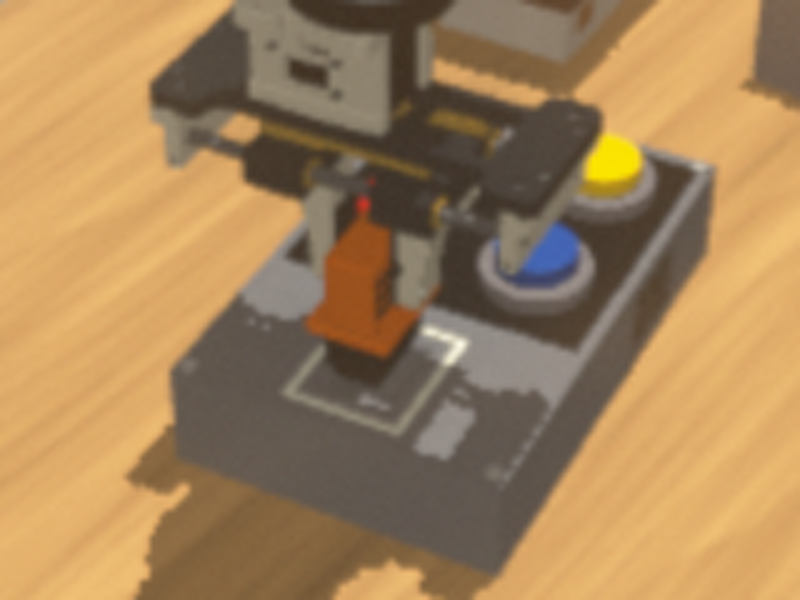

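```bash
python3 -m handwheel '[[1,0,-0.1,-0.4,0],[1,0,-0.1,-0.8,0],[1,0,-0.1,-1.2,0],[1,0,-0.1,-1.6,0],[1,0,-0.1,-1.6,0]]'
```

```text
time_s: 7.7
tcp_pos: [0.5069, -0.0043, 0.0961]
eef_rot: [180.0, -0.0, -80.5]
contact_force: [0.2, -0.3, -0.7]
gripper_width: 0.0259
gripper_force: 25.0
```

```bash
python3 -m handwheel '[[1,0,0,-0.3,0],[1,0,0,-0.6,0],[1,0,0,-0.8,0],[1,0,0,-0.8,0]]'
```

```text
time_s: 8.2
tcp_pos: [0.507, -0.0042, 0.0884]
eef_rot: [180.0, -0.0, -80.5]
contact_force: [-0.2, 0.0, -0.3]
gripper_width: 0.0257
gripper_force: 25.0
```

```bash
python3 -m handwheel '[[1,0,0,-0.4,0],[1,0,0,-0.8,0],[1,0,0,-1.2,0],[1,0,0,-1.4,0],[1,0,0,-1.4,0],[1,0,0,-1.4,0]]'
```

```text
time_s: 8.95
tcp_pos: [0.5071, -0.0042, 0.0745]
eef_rot: [180.0, -0.0, -80.5]
contact_force: [-0.6, 0.1, -1.8]
gripper_width: 0.026
gripper_force: 25.0
```

```bash
python3 -m handwheel '[[1,0,0,-0.1,0],[1,0,0,-0.2,0],[1,0,0,-0.2,0]]'
```

```text
time_s: 9.32
tcp_pos: [0.5072, -0.0042, 0.0743]
eef_rot: [-180.0, -0.0, -80.5]
contact_force: [-7.0, 1.4, 19.0]
gripper_width: 0.0259
gripper_force: 25.0
```

```bash
python3 -m handwheel '[[1,0,0,0.2,0],[0,0,0,0.2,0],[0,0,0,0.2,0],[0,0,0,0.2,0],[0,0,0,0.2,0],[0,0,0,0.2,0],[0,0,0,0.2,0],[0,0,0,0.2,0]]'
python3 -m handwheel '[[0,0,0,2,0],[0,0,0,5,0],[0,0,0,9,0],[0,0,0,9,0]]'
python3 look.py 3|head -1; python3 - <<'E'
from h import *
W=np.load("side3.npz")["W"]; I=np.load("side3.npz")["I"]; hsv=cv2.cvtColor(I,cv2.COLOR_RGB2HSV)
o=(hsv[...,0]<15)&(hsv[...,1]>150)&(np.linalg.norm(W[...,:2]-[.506,0],axis=-1)<.06)&(W[...,2]>.055)
p=W[o]; print(o.sum(),np.percentile(p[:,2],[2,50,98])); t=p[p[:,2]>np.percentile(p[:,2],98)-.006]; print(cv2.minAreaRect((t[:,:2]*1000).astype(np.float32)))
cv2.imwrite('pics/c3.png',cv2.resize(I[190:310,250:410,::-1],None,fx=4,fy=4,interpolation=2))
E
```

```text
time_s: 10.32
tcp_pos: [0.5071, -0.0042, 0.0746]
eef_rot: [-180.0, 0.0, -80.5]
contact_force: [0.2, 0.6, 1.1]
gripper_width: 0.0862
gripper_force: 0.0
time_s: 10.82
tcp_pos: [0.5091, -0.0037, 0.1677]
eef_rot: [-179.7, 0.0, -80.5]
contact_force: [0.0, -0.3, -0.9]
gripper_width: 0.0875
gripper_force: 0.0
[ 0.509091   -0.00370661  0.16770734] [-1.79653288e+02  3.07169614e-02 -8.04730999e+01] 0.08745491990084668
474 [0.06421573 0.09201901 0.11061256]
((495.35101318359375, -3.3914718627929688), (47.0755615234375, 54.55015563964844), 12.579774856567383)
```

View pics/c3.png

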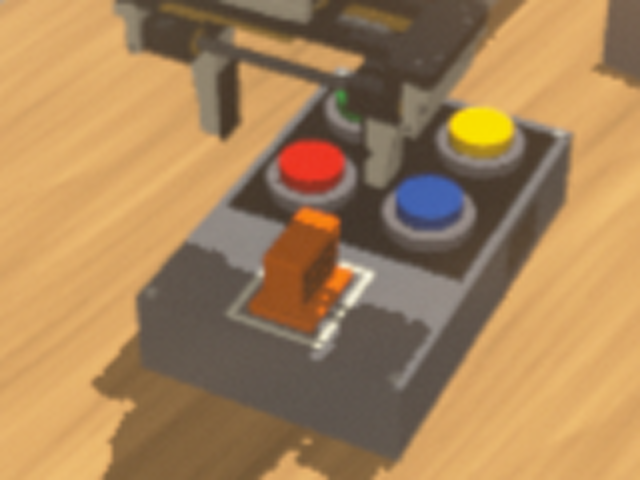

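The plug is seated: its top measures about 0.108 m and the collar sits flush inside the white ring. In the crop the plug is at (300,265), yellow at (482,135), blue at (430,205) and red at (312,165). Next is the yellow key.

```bash
python3 -m handwheel '[[1,-0.3,-5,0,0],[1,-0.6,-10,0,0],[1,-0.9,-15,0,0],[1,-1.2,-18.5,0,0],[1,-1.2,-18.5,0,0],[1,-1.2,-18.5,0,0],[1,-1.2,-18.5,0,0],[1,-1.2,-18.5,0,0]]'
python3 -m handwheel '[[1,0,0,-2,0],[1,0,0,-4,0],[1,0,0,-6,0],[1,0,0,-7,0],[1,0,0,-7,0],[1,0,0,-7,0]]'
```

```text
time_s: 11.92
tcp_pos: [0.4953, -0.1884, 0.1645]
eef_rot: [180.0, 0.0, -80.4]
contact_force: [-0.4, -0.1, -0.1]
gripper_width: 0.0131
gripper_force: 0.0
time_s: 12.68
tcp_pos: [0.4957, -0.1891, 0.0953]
eef_rot: [-179.9, -0.0, -80.5]
contact_force: [-0.2, -0.7, -0.1]
gripper_width: 0.0007
gripper_force: 0.0
```

Centred on yellow, 11 mm above it. Pressing.

```bash
python3 -m handwheel '[[1,0,0,-1,0],[1,0,0,-1.5,0],[1,0,0,-1.9,0],[1,0,0,-1.9,0],[1,0,0,-1.9,0]]'
```

```text
time_s: 13.3
tcp_pos: [0.4956, -0.1892, 0.0762]
eef_rot: [-179.9, -0.0, -80.5]
contact_force: [-1.1, 2.0, 9.1]
gripper_width: 0.0005
gripper_force: 4.2
```

```bash
python3 -m handwheel '[[1,0,0,2,0],[1,0,0,4,0],[1,0,0,4,0],[1,-0.7,4.2,4,0],[1,-1.45,8.4,4,0],[1,-1.45,8.4,4,0],[1,-1.45,8.4,2,0],[1,-1.45,8.4,2,0]]'
python3 -m handwheel '[[1,0,0,-1,0],[1,0,0,-1.5,0],[1,0,0,-2,0],[1,0,0,-2,0],[1,0,0,-2,0]]'
```

```text
time_s: 14.3
tcp_pos: [0.4792, -0.1057, 0.094]
eef_rot: [179.8, 0.0, -80.5]
contact_force: [0.1, -0.5, -0.3]
gripper_width: 0.0007
gripper_force: 0.0
time_s: 14.92
tcp_pos: [0.4809, -0.1055, 0.0762]
eef_rot: [-180.0, -0.0, -80.5]
contact_force: [-1.6, -1.4, 9.3]
gripper_width: 0.0006
gripper_force: 4.1
```

```bash
python3 -m handwheel '[[1,0,0,2,0],[1,0,0,4,0],[1,0,0,4,0],[1,3.2,-2.3,4,0],[1,6.4,-4.6,4,0],[1,9.65,-7,4,0],[1,9.65,-7,4,0],[1,9.65,-7,2,0]]'
python3 -m handwheel '[[1,0,0,0,0],[1,0,0,-1,0],[1,0,0,-1.5,0],[1,0,0,-2,0],[1,0,0,-2,0],[1,0,0,-2,0]]'
python3 -m handwheel '[[1,0,0,2,0],[1,0,0,6,0],[1,0,0,11,0],[1,0,0,15,0],[1,0,0,15,0],[1,0,0,15,0]]'
python3 look.py 4|head -1
python3 -c "
import cv2;I=cv2.imread('pics/side4.png');cv2.imwrite('pics/c4.png',cv2.resize(I[190:310,250:410],None,fx=4,fy=4,interpolation=2))"
```

```text
time_s: 15.92
tcp_pos: [0.5774, -0.1754, 0.0953]
eef_rot: [-179.9, -0.0, -80.5]
contact_force: [0.4, 0.3, -1.5]
gripper_width: 0.0002
gripper_force: 0.0
time_s: 16.68
tcp_pos: [0.5772, -0.1749, 0.0763]
eef_rot: [-180.0, -0.0, -80.5]
contact_force: [-1.9, 2.6, 7.1]
gripper_width: 0.0005
gripper_force: 3.4
time_s: 17.42
tcp_pos: [0.5767, -0.175, 0.2251]
eef_rot: [180.0, 0.0, -80.5]
contact_force: [-0.1, 0.1, 0.2]
gripper_width: 0.0004
gripper_force: 0.0
[ 0.57672647 -0.17500117  0.22513938] [ 1.79994115e+02  2.74159610e-02 -8.05107087e+01] 0.00036672740002685606
```

View pics/c4.png

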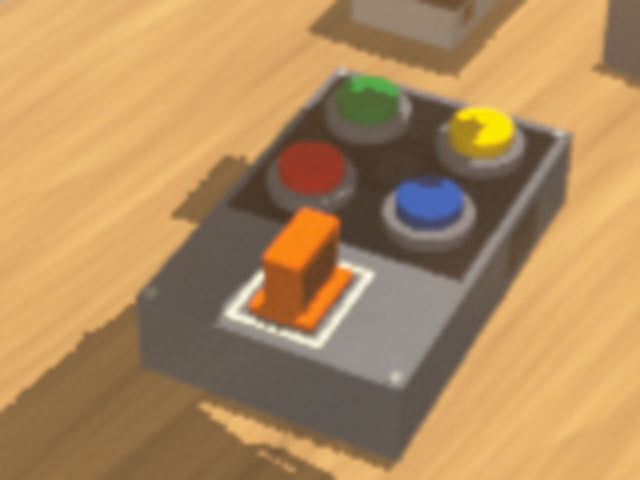

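The plug is home at (300,270) inside its ring. All four keys are up, and the gripper is clear of the console.

```bash
python3 -c "
from plant import r; print(r.close_job())"
```

```text
the job is handed in; nothing more can be done
None
```

The plug is home and released, and yellow, blue and green were each pressed fully down and let up in that order. The arm never went near the red key or the bystanders, and I handed the job in at about 17.5 s; the hand-in gave no verdict.

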